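# Stack the disc cartons in the sloping packing rack

## Robot

A 6-joint arm with a two-finger parallel gripper is mounted at the origin on the work surface. World frame = base frame: x ahead of the robot, y to its left, z up, the work surface at z = 0. Lengths are in m, angles in degrees, forces in N, time in s.
With the tool pointing down it reaches from about 0.4 to 0.825 m from the base axis. Payload 7 kg.
Tool frame: the origin (TCP) lies at the very end of the fingers, on their centre line; the grasp point (between the pads) lies 19 mm behind it; x points along the fingers, z is the direction in which the jaws open and shut, and the axes are right-handed (so a half turn about x gives the same grasp; the last joint's range is limited). The gripper opens to 88 mm and grips with 3 to 60 N. Pads are 19 mm wide; open, the fingers measure 130 mm over their backs; the gripper's body (78 mm by 193 mm) begins 47 mm behind the grasp point.
Start: joints at [90.59, 20.546, 0.682, 0, -70.136, -16.507], TCP at [0.185, 0.649, 0.227] pointing down, gripper open.
Joint ranges: [-176.03, 176.03], [-82.01, 121.73], [-58.28, 71.71], [-173.87, 95.51], [-174.79, -0.11], [-173.66, 173.66]. Speed limits (degrees/s): [136.94, 136.94, 172.46, 180, 180, 180].

## Interface

Orientations are given as [roll, pitch, yaw] about the fixed x, y, z axes, in that order (R = Rz(yaw) Ry(pitch) Rx(roll)).
In Python, from plant import * gives the robot as it stands.
- The arm moves only by the tool arm_command, never from a script. Its argument "commands" is one flat list of numbers, 5 for each row, row after row: the shift along the tool's x, y, z in mm, then the turn about the tool's x in degrees, then the opening in per cent of the stroke, from 0 (shut) to 100 (fully open). A call has 1 to 5 rows; each row shifts and turns the pose as measured when the row begins, along the tool's axes as they then stand; what a row does not reach is not made up. A row lasts 1/8 s, in which the tool goes at most 62.5 mm and 10.7 degrees, less where a joint would pass 70% of its speed; a pose out of reach is approached as far as the arm can. A call is refused whole if a number of a shift passes 62.5 or a number of a turn 10.7, either way. A call with a gripper value outside its range is refused whole. The fingers move at their own pace and stop on an object; the grip force is fixed at half the most. Time passes only in rows, so rows that do not move let the fingers close. It gives the time, the measured TCP pose, the force and the opening at its end, in the units of the state.
- get_obs(): the state, without advancing time (a new reading comes with each control period).
- snapshot(name): name is "scene" or "side" or "wrist"; returns a dict with "frame" (420x560x3 uint8, blue, green, red), "fov_y" (degrees; the focal length in pixels is half the picture's height over the tangent of half this angle, whatever the lens; pixels are square), "cx", "cy" (the principal point, pixels), "world_to_cam" (4x4, takes a point from world to camera coordinates). Camera axes: x right, y up, looking along -z (the intrinsics and any distortion apply to the point x, -y, -z); pixel columns grow to the right and rows downward; lengths in m; the calibration is good to about 2 mm. A picture is of the moment at which its call begins. There is no depth.
- close_job(): hands the job in, once; it reports no verdict.
The state is a dict: "clock": time; "joint_pos": joint angles; "qvel": joint speeds; "tau": joint torques, N m; "tool_pos": TCP position; "orientation": TCP orientation; "force": force on the tool from outside, world axes, zero at the start; "moment": the same for the moment, N m; "opening": finger opening in m.
Only numpy, scipy, OpenCV 4.12 (cv2) and the standard library are available. Lean on these libraries where they do the work, as an engineer would, in place of code of your own. Each camera call takes 0.05 s, during which the arm holds its last target. There are 200 camera calls.

## Task

Load the three cartons of acrylic discs in the sloping packing rack: first slide the largest, which lies skewed on the slope, down until its end is flat and square against the backstop. Then stack the middle-sized carton on it and the smallest on top, each lying flat on the one below, centred across it, lengthwise up the slope and with its lower end touching the backstop. Set the cartons down gently rather than dropping them, and leave the other things on the bench where they are.

Things in the scene. Friction and masses are not known exactly. Their poses are not given: they have to be found in the camera images.
- rack: Fixed rack: aluminium deck 260 x 200 mm rising at 22 degrees away from the robot, open at the sides and top. Cartons do not slide on it by themselves. Origin on the deck's surface, mid-width, at the foot of the backstop's inner face, 35 mm above the table. Frame tilted with the deck: x up the slope, away from the backstop; y across; z square out of the deck. Turned up to 15 degrees about the vertical.
- backstop_top (a point): Middle of the top edge of the backstop's inner face. The backstop is a plywood board across the lower end of the deck (nearest the robot), square to the deck: inner face in the plane x = 0 of the rack's frame, 125 mm high along z, 200 mm wide, 12 mm thick.
- carton_large: Largest plain cardboard carton, 150 x 66 x 50 mm (length along its x axis, width along y, height along z), about 0.4 kg. Origin at the centre of its underside. It starts lying flat on the rack's deck, its length roughly up the slope, skewed and some 20 to 60 mm short of the backstop.
- carton_middle: Middle-sized plain cardboard carton, 125 x 64 x 50 mm (length along its x axis, width along y, height along z), about 0.33 kg. Origin at the centre of its underside. It starts on the table on one side of the rack.
- carton_small: Smallest plain cardboard carton, 85 x 60 x 40 mm (length along its x axis, width along y, height along z), about 0.18 kg. Origin at the centre of its underside. It starts on the table on the other side of the rack.
- disc_stack: Bystander (sizes in mm): stack of eight round acrylic discs in tan masking paper, 170 across, 40 high; origin at the centre of the underside
- tape_roll: Bystander (sizes in mm): roll of tan packing tape standing on its flat side, 90 across, 48 high; origin at the centre of the underside
- drill: Bystander (sizes in mm): cordless drill lying on its side, about 220 x 185, 60 high; origin on the table under its barrel
- scissors: Bystander (sizes in mm): scissors lying flat, 200 long, 12 high; origin on the table under the pivot, x axis towards the tips
- screwdriver: Bystander (sizes in mm): screwdriver lying on the bench, under 40 high; origin on the table under it, x axis towards the tip
- sanding_block: Bystander (sizes in mm): grey sanding block, 110 x 62 x 38 high (not a carton); origin at the centre of the underside
Things that resemble listed ones, but are neither listed nor needed, are in the scene too. Leave any blue look-alike of the carton_large alone.

How it is judged:
By the outcome, as a careful person would: the job done as asked, in the order asked, and still so for the second after the job is handed in, with the robot touching nothing.
It also fails if it takes over 72 s, if anything falls off the work surface, if the arm or the gripper's body presses on something with over 40 N, if the wrist force passes 120 N, or if a joint passes its speed limit or range.

## Working session

There is one attempt and no reset: what is moved stays moved. The work goes in short steps, Python scripts to look and compute and a tool call to move; the robot and the scene stay as the last step left them, time stands still between calls to the robot, and variables do not carry over. Pictures are saved under pics/ and viewed, about 8 in all and at most 12, crops included, and the job is handed in when it is done.

Besides the shell and the picture viewer there is one more tool, called after ">>>" as name(argument=value, ...), one argument or row to a line, values as JSON. arm_command: Moves the arm, as the interface text tells. Its arguments: {"type":"object","properties":{"commands":{"type":"array"}},"required":["commands"]}

```bash
ls; mkdir -p pics
python3 - <<'E'
from plant import *
import cv2,pickle
o=get_obs();print(o)
d={}
for n in("scene","side","wrist"):
    s=snapshot(n);d[n]=s;cv2.imwrite(f"pics/{n}0.png",s["frame"]);print(n,s["fov_y"],s["cx"],s["cy"],[k for k in s]);print(s["world_to_cam"].round(3))
pickle.dump(d,open("s0.pkl","wb"))
E
```

```text
pics
{'clock': 0.0, 'joint_pos': array([ 9.05897370e+01,  2.05927883e+01,  6.34621907e-01, -1.94438250e-02,
       -7.01357654e+01, -1.65066682e+01]), 'qvel': array([ 1.09990825e-02, -4.51241247e-02, -6.40426933e-05,  5.02818834e-02,
        4.80851858e-03, -7.19587652e-03]), 'tau': array([ 2.65533549e-05, -5.82722855e+01,  2.93049735e+01,  6.99717119e+00,
        6.90073881e-03, -1.52175321e-04]), 'tool_pos': array([0.18501278, 0.64865086, 0.22561598]), 'orientation': array([   5.49645705,   89.90430568, -100.42709604]), 'force': array([ 0.15975846,  0.55883304, -0.66737634]), 'moment': array([ 0.06421662, -0.02672651, -0.03413461]), 'opening': 0.08777882471976377}
scene 49.24452708804463 278.8723829072078 212.08747291124126 ['frame', 'fov_y', 'cx', 'cy', 'world_to_cam']
[[-0.605  0.796  0.021  0.236]
 [-0.492 -0.393  0.777  0.152]
 [ 0.627  0.46   0.629 -1.825]
 [ 0.     0.     0.     1.   ]]
side 52.50503739556378 276.13212170190735 202.6798128851368 ['frame', 'fov_y', 'cx', 'cy', 'world_to_cam']
[[ 0.936 -0.353 -0.01  -0.42 ]
 [ 0.233  0.594  0.77  -0.237]
 [-0.266 -0.723  0.637 -1.014]
 [ 0.     0.     0.     1.   ]]
wrist 70.762256136757 284.4909558169276 210.869428836189 ['frame', 'fov_y', 'cx', 'cy', 'world_to_cam']
[[-0.274 -0.962  0.001  0.676]
 [ 0.93  -0.265 -0.254  0.032]
 [ 0.244 -0.068  0.967 -0.39 ]
 [ 0.     0.     0.     1.   ]]
```

View pics/scene0.png

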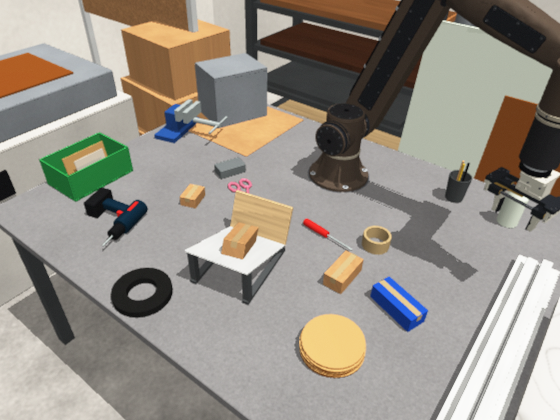

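View pics/side0.png

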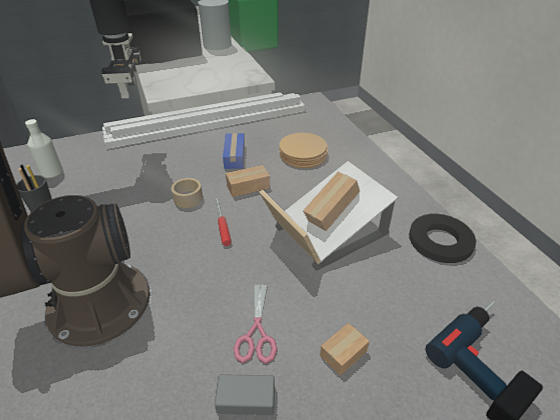

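Scene view: large carton on the rack at (240,240). Two loose plain cartons: (343,272) by the tape and (192,196) near the drill. The blue look-alike is at (399,302), the grey sanding block at (230,167), and the backstop at (263,215).
Side view: large carton (331,200), loose cartons (248,181) and (345,349), blue one (234,150), sanding block (245,393).
I choose the brown cartons: the one by the tape looks like the middle and the one near the drill like the small. I'll check sizes by triangulation.

```bash
cat > h.py <<'E'
import numpy as np, cv2, pickle
def K(s):
    f=s["frame"].shape[0]/2/np.tan(np.radians(s["fov_y"]/2)); return f,s["cx"],s["cy"]
def ray(s,p):
    f,cx,cy=K(s); M=np.asarray(s["world_to_cam"]); R=M[:3,:3]
    d=R.T@np.array([(p[0]-cx)/f,-(p[1]-cy)/f,-1]); return -R.T@M[:3,3], d/np.linalg.norm(d)
def proj(s,P):
    f,cx,cy=K(s); M=np.asarray(s["world_to_cam"]); c=M[:3,:3]@np.asarray(P)+M[:3,3]
    return np.array([cx+f*c[0]/-c[2], cy-f*c[1]/-c[2]])
def onz(s,p,z):
    o,d=ray(s,p); return o+d*(z-o[2])/d[2]
def onplane(s,p,q,n):
    o,d=ray(s,p); return o+d*((q-o)@n)/(d@n)
def tri(obs):
    A=np.zeros((3,3));b=np.zeros(3)
    for s,p in obs:
        o,d=ray(s,p);P=np.eye(3)-np.outer(d,d);A+=P;b+=P@o
    X=np.linalg.solve(A,b); return X,[float(np.linalg.norm(proj(s,X)-p).round(1)) for s,p in obs]
E
python3 - <<'E'
from h import *
d=pickle.load(open("s0.pkl","rb"))
S,T=d["scene"],d["side"]
for n,a,b in[("large",(240,240),(331,200)),("mid",(343,272),(248,181)),("small",(192,196),(345,349)),("blue",(399,302),(234,150)),("tape",(377,240),(187,193)),("disc",(333,345),(303,150)),("bs L",(236,195),(261,192)),("bs R",(291,208),(318,262))]:
    X,e=tri([(S,a),(T,b)]);print(n,X.round(3),e)
a=cv2.resize(S["frame"][185:305,180:300],None,fx=3.3,fy=3.3,interpolation=2)
b=cv2.resize(T["frame"][155:275,260:400],None,fx=3.3,fy=3.3,interpolation=2)[:396,:]
c=cv2.resize(S["frame"][245:305,310:370],None,fx=3.3,fy=3.3,interpolation=2)
e=cv2.resize(T["frame"][155:215,218:278],None,fx=3.3,fy=3.3,interpolation=2)
g=cv2.resize(S["frame"][175:235,162:222],None,fx=3.3,fy=3.3,interpolation=2)
h=cv2.resize(T["frame"][320:380,315:375],None,fx=3.3,fy=3.3,interpolation=2)
b=b[:,:404];r1=np.hstack([a,b[:396]]);r2=np.hstack([c,e,g,h])[:, :800];print(r1.shape,r2.shape)
r2=cv2.copyMakeBorder(r2,0,0,0,800-r2.shape[1],0)
r1=cv2.copyMakeBorder(r1,0,0,0,800-r1.shape[1],0)
cv2.imwrite("pics/mos.png",np.vstack([r1,r2]))
E
```

```text
large [0.62  0.029 0.106] [0.7, 0.8]
mid [0.469 0.302 0.022] [0.1, 0.1]
small [ 0.48  -0.328  0.017] [0.1, 0.1]
blue [0.476 0.487 0.027] [0.4, 0.3]
tape [0.276 0.314 0.021] [0.2, 0.2]
disc [0.704 0.412 0.017] [0.4, 0.3]
bs L [ 0.47  -0.034  0.192] [22.2, 29.7]
bs R [ 0.452 -0.029  0.058] [31.1, 41.2]
(396, 800, 3) (198, 792, 3)
```

View pics/mos.png

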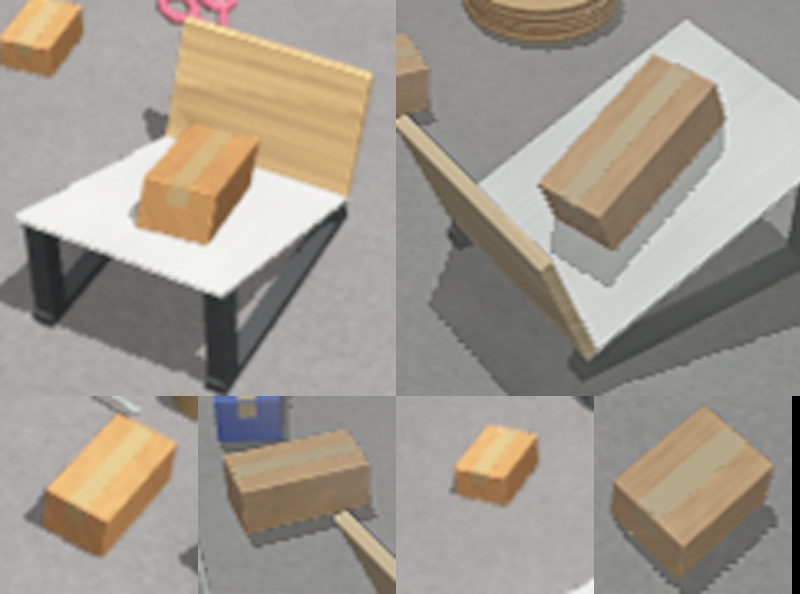

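The crops confirm two plain brown cartons and the large one skewed on the deck. Triangulated positions: large ≈(0.62,0.03), mid ≈(0.47,0.30), small ≈(0.48,-0.33), with the blue one excluded. Next I bring the wrist camera over them.

>>> arm_command(
  commands=[-16,42,38,0,100,-16,42,38,0,100,-16,42,38,0,100,-10,42,38,0,100,-10,42,38,0,100],
)

```text
clock: 0.78
tool_pos: [0.3365, 0.4035, 0.2926]
orientation: [9.1, 89.5, -96.6]
force: [1.4, 1.2, 0.8]
opening: 0.0877
```

>>> arm_command(
  commands=[-10,30,30,0,100,0,30,30,0,100,0,30,30,0,100,0,0,0,0,100],
)

```text
clock: 1.27
tool_pos: [0.4015, 0.2855, 0.305]
orientation: [17.8, 89.7, -88.0]
force: [-0.3, 0.4, -0.1]
opening: 0.088
```

```bash
cat >> h.py <<'E'
from scipy.spatial.transform import Rotation as Ro
def RT(o): return Ro.from_euler('xyz',o["orientation"],degrees=True).as_matrix()
def go(o,P): return ((RT(o).T@(np.asarray(P)-o["tool_pos"]))*1000).round(1)
def snap(n,name):
    from plant import snapshot
    s=snapshot(n);pickle.dump(s,open(name+".pkl","wb"));cv2.imwrite(f"pics/{name}.png",s["frame"]);return s
E
python3 - <<'E'
from h import *
from plant import *
o=get_obs();print(o["clock"],o["tool_pos"],o["force"],RT(o).round(3))
s=snap("wrist","w1")
for P in[(.469,.302,.022),(.48,-.328,.017),(.62,.03,.1),(.45,.03,.05)]: print(proj(s,P),go(o,P))
E
```

```text
1.275 [0.40149628 0.28554644 0.30499436] [-0.2944784   0.40097007 -0.06559263] [[ 0.     0.962 -0.273]
 [-0.006 -0.273 -0.962]
 [-1.     0.002  0.005]]
[260.76406862 138.70546662] [282.9  59.9 -35.8]
[714.15563735  -3.09158326] [291.5 242.5 567.2]
[468.45751621 -82.80753834] [206.5 279.6 185.1]
[460.9860723   95.42742424] [256.5 116.  231.2]
```

View pics/w1.png

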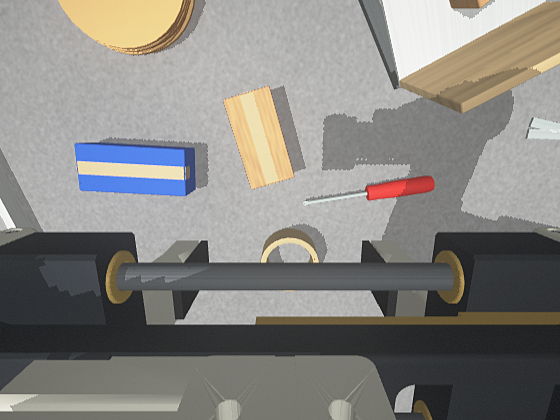

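Middle carton (brown) is clear at (260,138). The blue carton is at (135,170), the tape roll (290,250), the screwdriver (370,190) and the backstop top edge at upper right. On to the rack.

>>> arm_command(
  commands=[-6,29,50,0,100,-6,29,50,0,100,-6,29,50,0,100,-6,29,50,0,100,-6,29,50,0,100],
)

```text
clock: 1.95
tool_pos: [0.474, 0.0062, 0.3362]
orientation: [6.7, 89.6, -98.5]
force: [0.6, -0.1, 0.3]
opening: 0.0879
```

>>> arm_command(
  commands=[0,0,20,0,100,0,0,0,0,100],
)

```text
clock: 2.2
tool_pos: [0.4695, -0.0154, 0.3362]
orientation: [3.3, 89.6, -102.0]
force: [0.5, 0.3, -1.0]
opening: 0.0877
```

Run:
```python
from h import *
from plant import *
o=get_obs();print(o["clock"],o["tool_pos"],o["force"],o["orientation"])
s=snap("wrist","w2")
```

```text
2.2 [ 0.46945107 -0.01538034  0.33616674] [ 0.48452638  0.28157202 -1.01928307] [   3.34275914   89.61347609 -102.01622516]
```

View pics/w2.png

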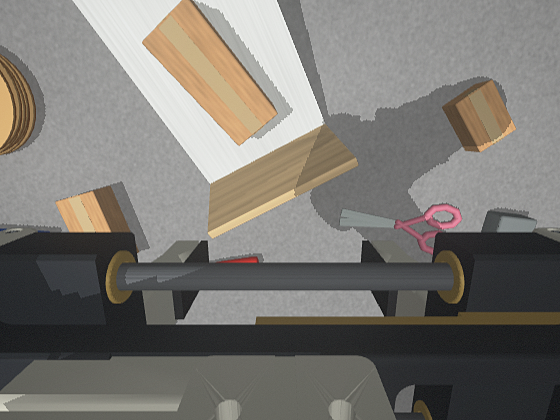

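The rack, its backstop and the large carton are visible: foot line (210,183)–(325,125), carton top corners near (143,40), (183,0), (276,112), (240,145). The small carton is at (480,118). I'll square the camera to the rack for a second view.

>>> arm_command(
  commands=[0,19,-18,-9.3,100,0,19,-18,-9.3,100,0,19,-10,-9.3,100,0,0,0,0,100],
)

```text
clock: 2.75
tool_pos: [0.5338, 0.0319, 0.3351]
orientation: [-29.1, 89.6, -105.4]
force: [0.2, -0.4, -0.1]
opening: 0.0879
```

Run:
```python
from h import *
from plant import *
o=get_obs();print(o["clock"],o["tool_pos"],o["force"],o["orientation"],o["joint_pos"].round(1))
s=snap("wrist","w3")
```

```text
2.75 [0.53376043 0.03193896 0.3350708 ] [ 0.24789114 -0.38140802 -0.1336104 ] [ -29.14166695   89.64320634 -105.37403336] [ 24.7   4.2  -6.5   0.3 -79.5  79.1]
```

View pics/w3.png

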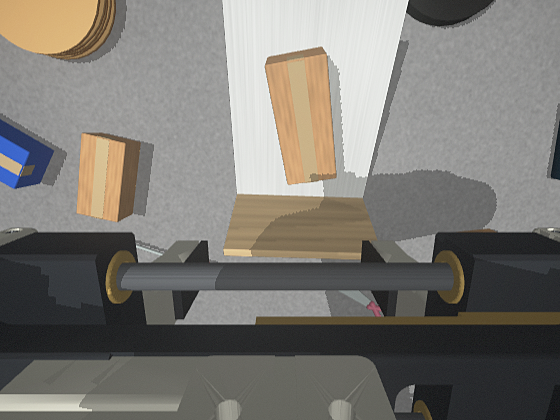

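w3 shows the deck edge-on to the image: foot line (237,196)–(363,195), large carton top corners about (265,68), (327,55), (336,180), (287,185), and the middle carton at (108,175).

Run:
```python
from h import *
d=pickle.load(open("s0.pkl","rb"));S,T=d["scene"],d["side"]
a,b=[pickle.load(open(f"w{i}.pkl","rb")) for i in(2,3)]
w1=pickle.load(open("w1.pkl","rb"))
for n,l in dict(footL=[(a,(210,183)),(b,(237,196)),(S,(284.8,244.7))],footR=[(a,(325,125)),(b,(363,195)),(S,(229.6,226.2))],
 topL=[(a,(209,231)),(b,(225,250)),(S,(292,207))],topR=[(a,(357,160)),(S,(236.2,190.6))],
 upR=[(b,(408,0)),(S,(185.7,250))],upL=[(S,(247,274)),(T,(347.3,160.8))],
 LlowR=[(a,(276,112)),(b,(336,180))],LlowL=[(a,(240,146)),(b,(287,185))],LupL=[(a,(143,42)),(b,(265,68))]).items():
    X,e=tri(l);print(n,(X*1000).round(1),e)
# carton masks: print contour corners
for n,s in dict(w1=w1,w2=a,w3=b).items():
    hsv=cv2.cvtColor(s["frame"],cv2.COLOR_BGR2HSV);m=cv2.inRange(hsv,(8,70,90),(25,255,255));m[230:]=0
    m=cv2.morphologyEx(m,cv2.MORPH_CLOSE,np.ones((5,5)))
    for c in cv2.findContours(m,0,2)[0]:
        if cv2.contourArea(c)>600: print(n,cv2.contourArea(c),cv2.approxPolyDP(c,4,True)[:,0].tolist())
```

```text
footL [490.3  98.7  32.9] [1.5, 1.8, 0.2]
footR [533.3 -96.6  32.5] [2.2, 2.1, 0.2]
topL [445.9  87.2 150.6] [1.4, 0.5, 0.5]
topR [ 482.9 -107.1  145.4] [0.3, 0.1]
upR [765.7 -47.4 128.5] [0.6, 0.2]
upL [728.6 148.8 129.8] [0.6, 0.5]
LlowR [560.3 -29.5 122.8] [1.0, 0.9]
LlowL [534.1  28.   93.6] [0.4, 0.4]
LupL [659.3  83.1 157.9] [1.1, 1.0]
w1 4282.5 [[268, 86], [223, 100], [251, 188], [293, 176]]
w1 8653.0 [[559, 0], [546, 0], [400, 80], [401, 86], [463, 112], [559, 64]]
w1 5308.0 [[58, 0], [89, 36], [131, 54], [157, 51], [173, 42], [194, 3]]
w2 2162.0 [[129, 229], [110, 186], [55, 203], [68, 229]]
w2 7306.5 [[356, 159], [325, 125], [211, 184], [208, 229], [230, 229], [356, 166]]
w2 2762.0 [[492, 80], [473, 85], [443, 106], [457, 109], [468, 129], [465, 150], [481, 151], [515, 129]]
w2 2449.0 [[0, 54], [2, 154], [24, 143], [35, 120], [25, 81]]
w2 8459.5 [[180, 0], [142, 43], [239, 145], [277, 113], [193, 0]]
w3 4357.0 [[228, 229], [373, 229], [362, 199], [237, 195]]
w3 4604.5 [[82, 133], [76, 212], [117, 221], [132, 212], [140, 143]]
w3 7178.5 [[321, 47], [271, 56], [265, 64], [288, 184], [335, 177], [327, 61]]
w3 5574.0 [[0, 35], [37, 53], [78, 58], [106, 37], [113, 0], [0, 0]]
```

```bash
cat >> h.py <<'E'
YAW=11.8; RR=Ro.from_euler('ZY',[YAW,-22],degrees=True).as_matrix(); R0=np.array([.511,.001,.035])
def w2r(P): return ((np.asarray(P)-R0)@RR*1000).round(1)
def r2w(p): return R0+RR@(np.asarray(p)/1000)
def onr(s,p,z): return w2r(onplane(s,p,r2w((0,0,z)),RR[:,2]))
E
python3 - <<'E'
from h import *
a,b,w1=[pickle.load(open(f"w{i}.pkl","rb")) for i in(2,3,1)]
for q in[(142,43),(239.5,145.5),(277,113)]:print("w2",onr(a,q,50))
for q in[(265,66),(327,53),(287.5,184.5),(335.5,180)]:print("w3",onr(b,q,50))
for q in[(211,183),(325,125)]:print("foot w2",onr(a,q,0))
for q in[(237,195.5),(363,196)]:print("foot w3",onr(b,q,0))
P=[onz(w1,q,.05)*1000 for q in[(268,86),(223.5,100),(251,188),(293.5,176)]]
print(np.array(P).round(1))
E
```

```text
w2 [196.6  51.4  50. ]
w2 [51.6 20.5 50. ]
w2 [ 65.8 -41.5  50. ]
w3 [196.8  51.1  50. ]
w3 [211.3 -12.4  50. ]
w3 [52.3 21.6 50. ]
w3 [ 61.8 -41.8  50. ]
foot w2 [ 1.5 97.7  0. ]
foot w2 [ -1.2 -98.6   0. ]
foot w3 [-2.2 99.5 -0. ]
foot w3 [  4.7 -99.8  -0. ]
[[530.2 271.4  50. ]
 [529.6 332.7  50. ]
 [407.7 333.1  50. ]
 [407.6 270.6  50. ]]
```

```bash
cat >> h.py <<'E'
def st():
    from plant import get_obs
    o=get_obs();R=RT(o);hd=np.degrees(np.arctan2(R[1,1],R[0,1]))
    print("t",round(o["clock"],2),"pos",o["tool_pos"].round(4),"rack",w2r(o["tool_pos"]),"yhead",hd.round(2),"F",o["force"].round(1),"open",round(o["opening"]*1000,1));return o
E
python3 - <<'E'
from h import *
o=st()
for p in[(234,5,11),(234,5,100)]:print(r2w(p),go(o,r2w(p)))
P=r2w((234,5,11));P[2]=o["tool_pos"][2];print(go(o,P))
E
```

```text
t 2.8 pos [0.5332 0.0315 0.3352] rack [138.4  25.3 267.9] yhead 13.64 F [ 0.6  0.1 -1.1] open 87.9
[0.71832    0.04941935 0.13285697] [202.  184.7  25.1]
[0.68568457 0.04260145 0.21537633] [119.6 151.2  24.5]
[ -0.4 184.1  26.2]
```

>>> arm_command(
  commands=[0,50,7,1.8,23,0,50,7,0,23,0,50,7,0,23,20,34,5,0,23,30,0,0,0,23],
)

```text
clock: 3.42
tool_pos: [0.7226, 0.0493, 0.288]
orientation: [42.0, 89.6, -36.6]
force: [0.0, -0.2, -0.2]
opening: 0.0432
```

>>> arm_command(
  commands=[50,0,0,0,23,30,0,0,0,23,0,0,0,0,23],
)

```text
clock: 3.8
tool_pos: [0.7208, 0.0508, 0.2029]
orientation: [-9.0, 89.7, -87.9]
force: [0.2, 0.2, 0.5]
opening: 0.0203
```

Run:
```python
from h import *
o=st();print(go(o,r2w((234,5,11))),o["joint_pos"].round(1))
```

```text
t 3.8 pos [0.7208 0.0508 0.2029] rack [262.7   5.9  75. ] yhead 11.05 F [0.2 0.2 0.5] open 20.3
[70.1 -2.6  0.6] [ 19.6  25.8   5.5   0.3 -69.8  81.4]
```

>>> arm_command(
  commands=[35,-1,0,-0.7,23,35,-1,0,0,23,6,0,0,0,23,0,0,0,0,23],
)

```text
clock: 4.3
tool_pos: [0.7223, 0.0523, 0.1346]
orientation: [59.8, 89.4, -18.5]
force: [-0.7, -0.1, 0.5]
opening: 0.02
```

Run:
```python
from h import *
o=st();print(go(o,r2w((225,5,11))))
```

```text
t 4.3 pos [0.7223 0.0523 0.1346] rack [238.8   7.   10.9] yhead 11.68 F [-0.7 -0.1  0.5] open 20.0
[  5.  -12.9   2. ]
```

>>> arm_command(
  commands=[4.5,-11,0.5,0,23,4.5,-11,0.5,0,23,4.5,-11,0,0,23,4.5,-11,0,0,23,4.5,-11,0,0,23],
)

```text
clock: 4.92
tool_pos: [0.6679, 0.0399, 0.1152]
orientation: [73.1, 88.9, -5.2]
force: [0.2, -0.2, 0.6]
opening: 0.0205
```

Run:
```python
from h import *
o=st();print(go(o,r2w((165,5,11))))
```

```text
t 4.92 pos [0.6679 0.0399 0.1152] rack [179.8   5.9  13.8] yhead 11.67 F [ 0.2 -0.2  0.6] open 20.5
[  7.9 -12.8   0.9]
```

>>> arm_command(
  commands=[3,-6,0,0,23,3,-6,0,0,23,2.5,-4,0,0,23],
)

```text
clock: 5.3
tool_pos: [0.6566, 0.0373, 0.1096]
orientation: [77.3, 88.3, -0.9]
force: [8.0, 1.7, 10.8]
opening: 0.0203
```

>>> arm_command(
  commands=[1,-3,0,0,23,1,-3,0,0,23],
)

```text
clock: 5.55
tool_pos: [0.6565, 0.0373, 0.1105]
orientation: [79.9, 87.6, 1.8]
force: [7.5, -0.5, -0.3]
opening: 0.0205
```

Run:
```python
from h import *
o=st()
```

```text
t 5.55 pos [0.6565 0.0373 0.1105] rack [167.2   5.8  13.9] yhead 11.97 F [ 7.5 -0.5 -0.3] open 20.5
```

>>> arm_command(
  commands=[-2,4,0,0,23,-10,15,0,0,23,-40,0,0,0,23,-50,0,0,0,23,-40,-20,0,0,60],
)

```text
clock: 6.18
tool_pos: [0.6468, 0.0364, 0.2493]
orientation: [73.2, 88.5, -5.0]
force: [-0.9, 0.0, -0.3]
opening: 0.0255
```

>>> arm_command(
  commands=[-30,-50,0,0,100,-20,-50,0,0,100,0,-40,0,0,100,0,0,0,0,100],
)

```text
clock: 6.68
tool_pos: [0.5037, 0.0067, 0.2994]
orientation: [75.7, 88.4, -2.5]
force: [1.2, -0.2, -0.3]
opening: 0.0646
```

Run:
```python
from h import *
o=st();print(RT(o).round(4))
s=snap("wrist","w4")
hsv=cv2.cvtColor(s["frame"],cv2.COLOR_BGR2HSV);m=cv2.inRange(hsv,(8,70,90),(25,255,255));m[230:]=0
m=cv2.morphologyEx(m,cv2.MORPH_CLOSE,np.ones((3,3)))
for c in cv2.findContours(m,0,2)[0]:
    if cv2.contourArea(c)>600:
        for q in cv2.approxPolyDP(c,4,True)[:,0].tolist(): print(q,onr(s,q,50))
        print()
```

```text
t 6.67 pos [0.5037 0.0067 0.2994] rack [ 93.5   7.1 247.4] yhead 11.86 F [ 1.2 -0.2 -0.3] open 64.6
[[ 0.0277  0.9783  0.2054]
 [-0.0012  0.2055 -0.9787]
 [-0.9996  0.0269  0.0069]]
[47, 119] [108.3 266.1  50. ]
[44, 207] [ -7.9 323.1  50. ]
[88, 217] [-24.3 271.6  50. ]
[108, 209] [-11.1 240.4  50. ]
[114, 131] [ 95.  197.8  50. ]

[301, 62] [165.2  -8.7  50. ]
[246, 70] [157.8  46.   50. ]
[242, 83] [145.7  50.9  50. ]
[263, 182] [29.9 33.8 50. ]
[220, 183] [28.4 87.6 50. ]
[204, 229] [-45.1 118.8  50. ]
[377, 229] [ -45.3 -122.6   50. ]
[357, 183] [ 28.5 -83.9  50. ]
[315, 182] [ 29.9 -31.1  50. ]

[0, 35] [187.2 273.9  50. ]
[29, 42] [181.5 249.7  50. ]
[49, 38] [184.9 229.3  50. ]
[71, 20] [199.2 202.8  50. ]
[79, 0] [214.2 189.7  50. ]
[0, 0] [213.9 259.3  50. ]
```

View pics/w4.png

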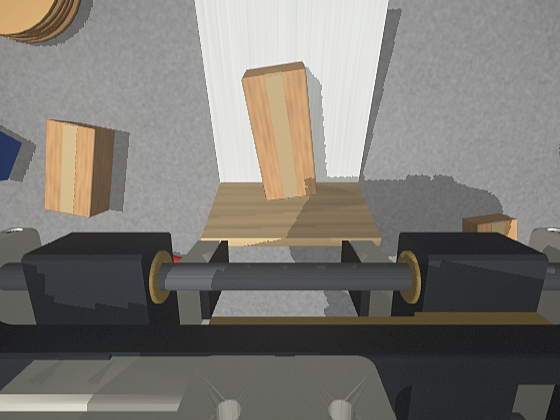

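The carton is still skewed about 9°. Top corners are (268,199), (316,193), (243,80), (304,67), and its lower-left corner is at the backstop. It jammed on the diagonal while being pushed from the end. I'll square it by closing the jaws, aligned to the rack, around it, then slide it home.

Run:
```python
from h import *
o=st();s=pickle.load(open("w4.pkl","rb"))
for q in[(268,199),(316,193),(243,80),(304.5,68)]:print(onr(s,q,50))
P=r2w((87,7.5,14));print(go(o,P+[0,0,.08]),go(o,P))
```

```text
t 6.72 pos [0.505  0.0071 0.2994] rack [ 94.8   7.2 246.9] yhead 11.87 F [0.3 1.3 0.8] open 68.5
[ 4.6 28.3 50. ]
[ 13.8 -33.4  50. ]
[148.5  49.7  50. ]
[159.8 -12.4  50. ]
[141.   76.2  -1.3] [221.   74.   -1.8]
```

>>> arm_command(
  commands=[0,38,0,0,100,20,38,0,0,100,60,0,0,0,100,55,0,0,0,100,0,0,0,0,100],
)

```text
clock: 7.35
tool_pos: [0.5893, 0.0238, 0.1613]
orientation: [72.0, 88.5, -6.2]
force: [0.2, 0.4, 0.2]
opening: 0.0874
```

Run:
```python
from h import *
o=st();P=r2w((87,7.5,14));print(go(o,P))
```

```text
t 7.35 pos [0.5893 0.0238 0.1613] rack [122.7   6.3  86.6] yhead 11.87 F [0.2 0.4 0.2] open 87.4
[80.5 -7.8 -1.9]
```

>>> arm_command(
  commands=[30,-4,-1,0,100,30,-4,-1,0,100,18,0,0,0,100,5,0,0,0,100,0,0,0,0,100],
)

```text
clock: 7.98
tool_pos: [0.592, 0.0257, 0.0854]
orientation: [73.5, 88.0, -4.5]
force: [-0.4, -0.2, 0.4]
opening: 0.0876
```

Run:
```python
from h import *
o=st();P=r2w((87,7.5,14));print(go(o,P))
```

```text
t 7.97 pos [0.592  0.0257 0.0854] rack [97.1  7.6 15.1] yhead 12.02 F [-0.4 -0.2  0.4] open 87.6
[ 4.5 -9.1 -0. ]
```

>>> arm_command(
  commands=[0,0,0,0,70,0,0,0,0,60,0,0,0,0,60,0,0,0,0,60,0,0,0,0,60],
)

```text
clock: 8.6
tool_pos: [0.5937, 0.0263, 0.0882]
orientation: [76.0, 87.8, -2.0]
force: [0.0, -0.1, -3.6]
opening: 0.0677
```

Run:
```python
from h import *
o=st()
```

```text
t 8.6 pos [0.5937 0.0263 0.0882] rack [99.7  7.8 17.1] yhead 12.02 F [ 0.  -0.1 -3.6] open 67.7
```

>>> arm_command(
  commands=[2.5,-3,0,0,60,2,-3,0,0,60,2,-3,0,0,60],
)

```text
clock: 8.98
tool_pos: [0.5938, 0.0264, 0.0881]
orientation: [79.4, 86.7, 1.5]
force: [3.6, 1.4, 6.6]
opening: 0.0676
```

>>> arm_command(
  commands=[1.5,-3,0,0,60,1.5,-3,0,0,60],
)

```text
clock: 9.22
tool_pos: [0.5937, 0.0262, 0.0885]
orientation: [80.6, 86.1, 2.8]
force: [8.0, 1.1, 2.9]
opening: 0.0674
```

Run:
```python
from h import *
o=st()
```

```text
t 9.22 pos [0.5937 0.0262 0.0885] rack [99.9  7.8 17.4] yhead 12.21 F [8.  1.1 2.9] open 67.4
```

>>> arm_command(
  commands=[0,0,0,0,75,0,0,0,0,100,-10,0,0,0,100,-50,0,0,0,100,-50,0,0,0,100],
)

```text
clock: 9.85
tool_pos: [0.5823, 0.0247, 0.1971]
orientation: [77.5, 86.8, -0.3]
force: [1.6, -0.2, -1.2]
opening: 0.0876
```

>>> arm_command(
  commands=[-50,-30,0,0,100,-30,-40,0,0,100,0,0,0,0,100],
)

```text
clock: 10.22
tool_pos: [0.5083, 0.0096, 0.2812]
orientation: [79.4, 86.4, 1.6]
force: [2.2, 0.6, -0.6]
opening: 0.0877
```

Run:
```python
from h import *
o=st();print(RT(o).round(3))
s=snap("wrist","w5");f=s["frame"][30:230,180:400]
cv2.imwrite("pics/w5c.png",cv2.resize(f,None,fx=3,fy=3,interpolation=cv2.INTER_CUBIC))
S=snap("scene","sc5");
```

```text
t 10.22 pos [0.5083 0.0096 0.2812] rack [ 91.4   9.  228.6] yhead 12.23 F [ 2.2  0.6 -0.6] open 87.7
[[ 0.063  0.975  0.211]
 [ 0.002  0.212 -0.977]
 [-0.998  0.062  0.012]]
```

View pics/w5c.png

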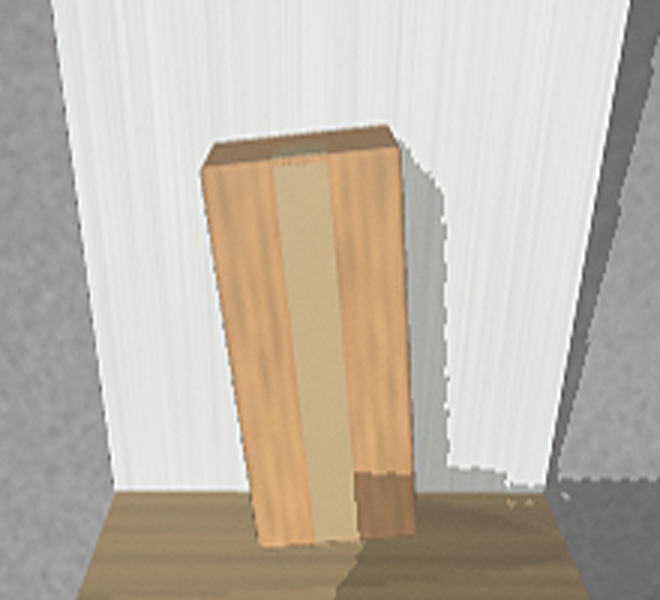

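The lower-left top corner is at about (266,211) and the lower-right at (317,208), with the upper corners at (247,87) and (313,79). It is still skewed about 6°, so the jaws wedged on the diagonal too. Next I push the upper end sideways with one finger.

Run:
```python
from h import *
o=st();s=pickle.load(open("w5.pkl","rb"))
C=np.array([onr(s,q,50) for q in[(266.3,211.3),(317.3,207.6),(247.3,86.7),(313,79.3)]]);print(C)
print(C.mean(0),np.degrees(np.arctan2(*(C[2:].mean(0)-C[:2].mean(0))[[1,0]])))
for q in[(218,194),(362,194)]:print("foot",onr(s,q,0))
for z in (70,15):
  P=r2w((135,3,z));print(go(o,P))
```

```text
t 10.32 pos [0.5093 0.01   0.2786] rack [ 91.4   9.2 225.8] yhead 12.22 F [-0.5 -0.2 -1.1] open 87.3
[[  4.8  30.5  50. ]
 [ 10.6 -32.6  50. ]
 [149.9  45.8  50. ]
 [157.2 -17.9  50. ]]
[80.625  6.45  50.   ] 5.871961889640459
foot [ 0.4 99.9 -0. ]
foot [   1.7 -100.9   -0. ]
[133.8  91.1   5.3]
[185.9 108.6   4.8]
```

>>> arm_command(
  commands=[0,45,1,0.4,100,30,45,2,0,100,55,8,1,0,100,50,6,1,0,100,0,0,0,0,100],
)

```text
clock: 10.95
tool_pos: [0.6237, 0.0271, 0.1402]
orientation: [75.8, 87.0, -2.4]
force: [-0.5, 0.3, 0.4]
opening: 0.0877
```

Run:
```python
from h import *
o=st();P=r2w((131,4,15));print(go(o,P))
```

```text
t 10.95 pos [0.6237 0.0271 0.1402] rack [146.6   2.6  54.2] yhead 11.83 F [-0.5  0.3  0.4] open 87.7
[42.1 -1.9 -2. ]
```

>>> arm_command(
  commands=[35,-2,-1,0,100,10,0,-1,0,100,0,0,0,0,100],
)

```text
clock: 11.32
tool_pos: [0.6263, 0.0289, 0.0974]
orientation: [74.7, 86.9, -3.4]
force: [0.0, -0.4, -0.0]
opening: 0.0879
```

>>> arm_command(
  commands=[0,0,6,0,100,0,0,6,0,100,0,0,4,0,100],
)

```text
clock: 11.7
tool_pos: [0.632, 0.0133, 0.1023]
orientation: [76.9, 86.6, -1.2]
force: [1.3, 1.6, -0.7]
opening: 0.0878
```

Run:
```python
from h import *
o=st()
```

```text
t 11.7 pos [0.632  0.0133 0.1023] rack [137.3 -12.7  17.1] yhead 11.97 F [ 1.3  1.6 -0.7] open 87.8
```

>>> arm_command(
  commands=[0,0,-7,0,100,-20,0,0,0,100,-50,-5,0,0,100,-50,-40,-2,0,100,-50,-45,0,0,100],
)

```text
clock: 12.32
tool_pos: [0.5343, 0.0048, 0.2628]
orientation: [73.0, 87.0, -5.2]
force: [1.0, -0.3, 0.1]
opening: 0.0875
```

>>> arm_command(
  commands=[-10,-40,0,0,100,0,0,0,0,100],
)

```text
clock: 12.58
tool_pos: [0.4929, -0.0035, 0.2763]
orientation: [76.5, 86.5, -1.6]
force: [0.6, -0.7, -0.3]
opening: 0.0878
```

```bash
cat >> h.py <<'E'
def edges(s,z,box,ext=False):
    "left/right edges of a brown top face (rows box) -> rack-frame points on plane z"
    hsv=cv2.cvtColor(s["frame"],cv2.COLOR_BGR2HSV);m=cv2.inRange(hsv,(8,70,60),(25,255,255))
    r0,r1,c0,c1=box;L=[];R=[]
    for r in range(r0,r1):
        c=np.where(m[r,c0:c1])[0]
        if len(c): L.append(onr(s,(c0+c[0]-.5,r),z));R.append(onr(s,(c0+c[-1]+.5,r),z))
    for n,E in(("L",L),("R",R)):
        E=np.array(E);k,b=np.polyfit(E[:,0],E[:,1],1);print(n,"angle",np.degrees(np.arctan(k)).round(2),"y at x0",b.round(1),"res",np.std(E[:,1]-k*E[:,0]-b).round(2),"x",E[[0,-1],0])
E
python3 - <<'E'
from h import *
o=st();s=snap("wrist","w6")
uv=proj(s,r2w((140,0,50))),proj(s,r2w((45,0,50)));print(uv)
edges(s,50,(int(uv[0][1]),int(uv[1][1]),225,345))
f=s["frame"][30:230,180:400];cv2.imwrite("pics/w6c.png",cv2.resize(f,None,fx=3,fy=3,interpolation=cv2.INTER_CUBIC))
E
```

```text
t 12.57 pos [ 0.4929 -0.0035  0.2763] rack [ 73.1  -0.7 230.7] yhead 11.93 F [ 0.6 -0.7 -0.3] open 87.8
(array([283.2665563 ,  76.96696474]), array([282.85466946, 167.17433107]))
L angle -1.01 y at x0 34.3 res 0.3 x [140.7  46.4]
R angle -1.09 y at x0 -30.9 res 0.31 x [141.   46.5]
```

View pics/w6c.png

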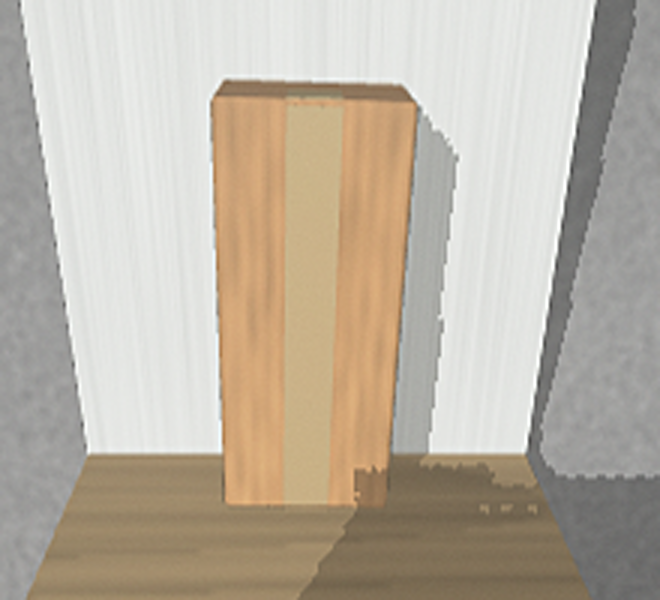

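Run:
```python
from h import *
o=st();s=pickle.load(open("w6.pkl","rb"))
for u in[(226,503),(385,505),(214,99),(415,104)]:print(onr(s,((u[0]+.5)/3+179.5,(u[1]+.5)/3+29.5),50))
for u in[(88,454),(526,454)]:print('foot',onr(s,((u[0]+.5)/3+179.5,(u[1]+.5)/3+29.5),0))
P=r2w((180,3,14));print(go(o,P+[0,0,.08]),go(o,P))
```

```text
t 12.62 pos [ 0.4942 -0.0032  0.2762] rack [ 74.3  -0.7 230.1] yhead 11.94 F [ 0.3 -0.3  0.5] open 87.8
[ 5.  33.7 50. ]
[  4.1 -30.8  50. ]
[152.3  30.4  50. ]
[151.2 -32.8  50. ]
foot [ 1.2 99.8  0. ]
foot [  1.3 -99.4   0. ]
[ 91.3 173.8  -4.6] [171.2 168.9  -5.7]
```

>>> arm_command(
  commands=[0,55,-1,0,23,0,55,-2,0,23,20,55,-2,0.2,23,50,12,0,0,23,50,5,0,0,23],
)

```text
clock: 13.25
tool_pos: [0.6897, 0.0423, 0.1666]
orientation: [77.4, 86.0, -0.8]
force: [-0.1, 0.3, -0.8]
opening: 0.0434
```

Run:
```python
from h import *
o=st();P=r2w((180,1,13));print(go(o,P))
```

```text
t 13.25 pos [0.6897 0.0423 0.1666] rack [219.3   3.9  53.3] yhead 11.83 F [-0.1  0.3 -0.8] open 43.4
[ 50.5 -24.9   2.1]
```

>>> arm_command(
  commands=[22,-10,1,0,23,22,-10,1,0,23,6,-4,1,0,23,0,0,0,0,23],
)

```text
clock: 13.75
tool_pos: [0.6692, 0.0341, 0.103]
orientation: [71.9, 86.8, -6.3]
force: [-1.7, 0.8, 2.8]
opening: 0.0203
```

Run:
```python
from h import *
o=st();P=r2w((158,1,13));print(go(o,P))
```

```text
t 13.75 pos [0.6692 0.0341 0.103 ] rack [1.753e+02 1.000e-01 2.500e+00] yhead 11.83 F [-1.7  0.8  2.8] open 20.3
[ -4.4 -19.8  -0.9]
```

>>> arm_command(
  commands=[-9,0,0,0,23,0,-5,0,0,23,1,-5,0,0,23,2,-5,0,0,23],
)

```text
clock: 14.25
tool_pos: [0.6559, 0.0317, 0.112]
orientation: [73.8, 86.4, -4.4]
force: [-0.5, -0.4, -0.5]
opening: 0.02
```

Run:
```python
from h import *
o=st();P=r2w((158,1,13));print(go(o,P))
```

```text
t 14.25 pos [0.6559 0.0317 0.112 ] rack [166.2   0.4  15.9] yhead 11.85 F [-0.5 -0.4 -0.5] open 20.0
[ 5.4 -6.8 -0.7]
```

>>> arm_command(
  commands=[2,-4,0,0,23,2,-4,0,0,23,2,-4,0,0,23],
)

```text
clock: 14.62
tool_pos: [0.6514, 0.0313, 0.1099]
orientation: [77.4, 85.5, -0.7]
force: [7.6, 1.2, 4.3]
opening: 0.0201
```

>>> arm_command(
  commands=[2,-5,-1.5,0,23,2,-5,-1.5,0,23],
)

```text
clock: 14.88
tool_pos: [0.65, 0.035, 0.11]
orientation: [80.1, 84.4, 2.2]
force: [12.2, -0.8, 2.3]
opening: 0.0204
```

Run:
```python
from h import *
o=st()
```

```text
t 14.88 pos [0.65  0.035 0.11 ] rack [160.7   4.8  16. ] yhead 12.13 F [12.2 -0.8  2.3] open 20.4
```

>>> arm_command(
  commands=[-2,5,0,0,23,-15,12,0,0,23,-50,0,0,0,60,-60,-10,0,0,100,-40,-40,0,0,100],
)

```text
clock: 15.5
tool_pos: [0.5994, 0.0269, 0.2714]
orientation: [77.4, 85.2, -0.6]
force: [0.8, 0.8, -0.5]
opening: 0.0447
```

>>> arm_command(
  commands=[0,-50,0,0,100,0,-50,0,0,100,0,-25,0,0,100,0,0,0,0,100],
)

```text
clock: 16.0
tool_pos: [0.4716, -0.0011, 0.2637]
orientation: [78.6, 85.1, 0.6]
force: [0.5, 0.5, 0.5]
opening: 0.0839
```

Run:
```python
from h import *
o=st();s=snap("wrist","w7")
uv=proj(s,r2w((140,0,50))),proj(s,r2w((45,0,50)));print(uv)
edges(s,50,(int(uv[0][1]),int(uv[1][1]),225,345))
g=s["frame"].astype(int)
a=proj(s,r2w((150,0,50)));b=proj(s,r2w((0,0,50)));f0=proj(s,r2w((0,-60,0)))
for nm,y,x in(("up L",22,150),("up R",-18,150),("low L",22,0),("tape",2,0)):
    c=proj(s,r2w((x,y,50)));u=int(round(c[0]));r0=int(c[1])-9
    print(nm,u,[(r,*g[r,u-2:u+3].mean(0).round().astype(int)) for r in range(r0,r0+19,1)])
c=f0;u=int(c[0]);print("foot",u,[(r,g[r,u-2:u+3].mean(0).round().astype(int)[2]) for r in range(int(c[1])-8,int(c[1])+9)])
for t in range(int(a[1])-6,int(a[1])+7,3):print(t,onr(s,(285,t),50))
for t in range(int(b[1])-6,int(b[1])+7,3):print(t,onr(s,(285,t),50))
for t in range(int(c[1])-4,int(c[1])+5,2):print(t,onr(s,(c[0],t),0))
```

```text
t 16.0 pos [ 0.4716 -0.0011  0.2637] rack [ 49.5   6.  226.6] yhead 12.06 F [0.5 0.5 0.5] open 83.9
(array([290.57419365,  54.78267229]), array([288.77454794, 152.67381651]))
L angle 0.71 y at x0 34.3 res 0.28 x [140.3  46.8]
R angle 0.58 y at x0 -30.8 res 0.3 x [140.9  47.1]
up L 267 [(33, np.int64(226), np.int64(229), np.int64(228)), (34, np.int64(227), np.int64(230), np.int64(228)), (35, np.int64(228), np.int64(231), np.int64(229)), (36, np.int64(233), np.int64(234), np.int64(232)), (37, np.int64(221), np.int64(226), np.int64(224)), (38, np.int64(138), np.int64(153), np.int64(165)), (39, np.int64(80), np.int64(105), np.int64(131)), (40, np.int64(115), np.int64(155), np.int64(195)), (41, np.int64(124), np.int64(168), np.int64(211)), (42, np.int64(121), np.int64(164), np.int64(205)), (43, np.int64(121), np.int64(162), np.int64(204)), (44, np.int64(121), np.int64(163), np.int64(204)), (45, np.int64(120), np.int64(162), np.int64(204)), (46, np.int64(119), np.int64(162), np.int64(203)), (47, np.int64(121), np.int64(164), np.int64(206)), (48, np.int64(121), np.int64(163), np.int64(205))
[... 3147 characters left out ...]
4(228)), (164, np.int64(227)), (165, np.int64(228)), (166, np.int64(228)), (167, np.int64(229)), (168, np.int64(229)), (169, np.int64(232)), (170, np.int64(220)), (171, np.int64(177)), (172, np.int64(162)), (173, np.int64(165)), (174, np.int64(154)), (175, np.int64(144)), (176, np.int64(141)), (177, np.int64(139)), (178, np.int64(140)), (179, np.int64(143))]
36 [154.9   5.3  50. ]
39 [152.6   5.3  50. ]
42 [150.2   5.3  50. ]
45 [147.9   5.2  50. ]
48 [145.5   5.2  50. ]
183 [ 8.1  3.7 50. ]
186 [ 4.2  3.7 50. ]
189 [ 0.2  3.6 50. ]
192 [-3.8  3.6 50. ]
195 [-7.8  3.6 50. ]
167 [  6.6 -59.4   0. ]
169 [  3.8 -59.6   0. ]
171 [  0.9 -59.9   0. ]
173 [ -1.9 -60.2   0. ]
175 [ -4.8 -60.5   0. ]
```

Run:
```python
from h import *
for n in("w7","w6","w3"):
    s=pickle.load(open(n+".pkl","rb"));g=cv2.cvtColor(s["frame"],cv2.COLOR_BGR2GRAY).astype(int);h=cv2.cvtColor(s["frame"],cv2.COLOR_BGR2HSV)
    for y in(100,-100):
        E=[]
        for x in range(30,200,3):
            c=proj(s,r2w((x,y,0)));r=int(round(c[1]))
            if r<2:continue
            row=s["frame"][r,max(int(c[0])-15,0):int(c[0])+16].min(1).astype(int);k=np.argmax(np.abs(np.diff(row)))
            if abs(np.diff(row)[k])>30:E.append(onr(s,(max(int(c[0])-15,0)+k+.5,r),0))
        if len(E)<9: continue
        E=np.array(E);k,b=np.polyfit(E[:,0],E[:,1],1);print(n,y,len(E),"side ang",np.degrees(np.arctan(k)).round(2),b.round(1),(E[:,1]-k*E[:,0]-b).std().round(2))
    F=[]
    for y in[*range(-92,-40,4),*range(45,92,4)]:
        c=proj(s,r2w((0,y,0)));u=int(round(c[0]));col=h[int(c[1])-9:int(c[1])+10,u,1].astype(int)
        k=np.argmax(np.diff(col));F.append(onr(s,(u,int(c[1])-9+k+.5),0))
    F=np.array(F);k,b=np.polyfit(F[:,1],F[:,0],1);print(n,"foot ang",-np.degrees(np.arctan(k)).round(2),"x",b.round(2),(F[:,0]-k*F[:,1]-b).std().round(2))
```

```text
w7 100 51 side ang -0.04 100.2 0.33
w7 -100 52 side ang -0.06 -99.0 0.34
w7 foot ang 0.19 x 1.45 0.03
w6 100 57 side ang -0.09 100.2 0.33
w6 -100 57 side ang -0.01 -99.1 0.34
w6 foot ang 0.09 x 1.0 0.72
w3 100 57 side ang 0.03 100.0 0.39
w3 -100 57 side ang -0.56 -97.8 2.26
w3 foot ang 0.23 x 1.22 0.53
```

```bash
sed -i 's/^def w2r/R0=R0+RR[:,0]*.0013\ndef w2r/' h.py
python3 - <<'E'
from h import *
w1,w3=[pickle.load(open(f"w{i}.pkl","rb")) for i in(1,3)]
for a,b in(((223.5,100),(80,133)),((251,188),(77,213)),((293.5,176),(117,221))):
    X,e=tri([(w1,a),(w3,b)]);print((X*1000).round(1),e)
o=st();P=np.array([.469,.302,.2]);print(go(o,P),RT(o).round(3))
E
```

```text
[529.4 332.3  53.9] [0.3, 0.3]
[406.7 332.8  48.8] [0.6, 0.6]
[407.6 270.6  49.2] [0.1, 0.1]
t 16.05 pos [ 0.4726 -0.0008  0.2637] rack [ 49.2   6.1 226.3] yhead 12.07 F [0.4 0.4 0.1] open 86.1
[  63.4   54.3 -298. ] [[ 0.086  0.974  0.208]
 [ 0.001  0.208 -0.978]
 [-0.996  0.084  0.017]]
```

>>> arm_command(
  commands=[0,12,-50,2.4,100,0,11,-50,2.4,100,0,9,-50,2.4,100,0,7,-50,2.4,100,0,5,-50,2.4,100],
)

```text
clock: 16.68
tool_pos: [0.4889, 0.2589, 0.2641]
orientation: [89.1, 85.1, -1.6]
force: [0.2, 0.4, -0.1]
opening: 0.0877
```

>>> arm_command(
  commands=[0,2,-40,0,100,0,0,0,0,100],
)

```text
clock: 16.92
tool_pos: [0.4924, 0.3044, 0.2618]
orientation: [86.7, 85.3, -3.9]
force: [-0.9, -0.0, -0.8]
opening: 0.0875
```

Run:
```python
from h import *
o=st();print(go(o,[.469,.302,.10]),go(o,[.469,.302,.016]),RT(o).round(3))
```

```text
t 16.93 pos [0.4924 0.3044 0.2618] rack [124.3 300.8 193.8] yhead -0.56 F [-0.9 -0.  -0.8] open 87.5
[159.3 -36.7   1.9] [243.  -43.6   1.5] [[ 0.082  0.997 -0.01 ]
 [-0.006 -0.01  -1.   ]
 [-0.997  0.082  0.005]]
```

>>> arm_command(
  commands=[60,-15,1,0,100,60,-15,1,0,100,40,-9,0,0,100,0,0,0,0,100],
)

```text
clock: 17.42
tool_pos: [0.4685, 0.3022, 0.0948]
orientation: [85.0, 85.3, -5.6]
force: [0.0, 0.5, 0.1]
opening: 0.0877
```

Run:
```python
from h import *
o=st();print(go(o,[.469,.302,.016]))
```

```text
t 17.43 pos [0.4685 0.3022 0.0948] rack [ 39.6 303.6  47.9] yhead -0.56 F [0.  0.5 0.1] open 87.7
[78.5 -5.9 -0.3]
```

>>> arm_command(
  commands=[36,-4,0,-0.3,100,28,-3,0,0,100,10,0,0,0,100,3,0,0,0,100,0,0,0,0,100],
)

```text
clock: 18.05
tool_pos: [0.4748, 0.3067, 0.0236]
orientation: [89.7, 84.8, -0.5]
force: [-0.6, 0.7, -0.1]
opening: 0.0879
```

Run:
```python
from h import *
o=st();print(go(o,[.469,.302,.016]))
```

```text
t 18.05 pos [0.4748 0.3067 0.0236] rack [ 19.5 306.6 -20.7] yhead -0.23 F [-0.6  0.7 -0.1] open 87.9
[ 7.  -6.4  4.7]
```

>>> arm_command(
  commands=[6,-5,4,0,100,0,-2,1,0,100,0,0,0,0,60,0,0,0,0,60,0,0,0,0,60],
)

```text
clock: 18.68
tool_pos: [0.4685, 0.302, 0.0189]
orientation: [91.1, 84.7, 0.9]
force: [1.2, -2.0, 0.6]
opening: 0.0641
```

>>> arm_command(
  commands=[0,0,0,0,60,0,0,0,0,60],
)

```text
clock: 18.92
tool_pos: [0.4685, 0.302, 0.0189]
orientation: [91.0, 84.7, 0.8]
force: [0.4, -0.2, 1.0]
opening: 0.0638
```

Run:
```python
from h import *
o=st();print(go(o,[.469,.302,.016]),go(o,r2w((85,0,120))))
```

```text
t 18.93 pos [0.4685 0.302  0.0189] rack [ 11.2 303.4 -22.4] yhead -0.23 F [ 0.4 -0.2  1. ] open 63.8
[3.  0.2 0. ] [-152.3   92.3  293.3]
```

>>> arm_command(
  commands=[-40,0,0,0,60,-50,0,0,0,60,-50,3,0,0,60,-50,3,0,0,60,-20,5,20,0,60],
)

```text
clock: 19.55
tool_pos: [0.4575, 0.2803, 0.2304]
orientation: [86.2, 85.2, -4.0]
force: [0.3, -0.4, -3.3]
opening: 0.0639
```

>>> arm_command(
  commands=[0,20,48,-2.4,60,0,20,48,-2.4,60,0,20,48,-2.4,60,0,15,48,-2.4,60,0,10,40,-2.4,60],
)

```text
clock: 20.18
tool_pos: [0.5606, 0.0511, 0.2401]
orientation: [76.5, 85.2, -1.1]
force: [0.6, 0.9, -3.1]
opening: 0.0635
```

Run:
```python
from h import *
o=st();print(go(o,r2w((74.5,2.5,132))),RT(o).round(3))
```

```text
t 20.18 pos [0.5606 0.0511 0.2401] rack [130.1  38.9 168.1] yhead 12.44 F [ 0.6  0.9 -3.1] open 63.5
[ 51.7 -42.7  35. ] [[ 0.083  0.973  0.214]
 [-0.002  0.215 -0.977]
 [-0.997  0.081  0.019]]
```

>>> arm_command(
  commands=[0,-20,18,0.6,60,5,-18,14,0,60,10,-5,5,0,60,0,0,0,0,60],
)

```text
clock: 20.68
tool_pos: [0.5244, 0.0018, 0.2188]
orientation: [77.0, 85.5, -1.6]
force: [-0.2, 0.3, -3.8]
opening: 0.0638
```

Run:
```python
from h import *
o=st();print(go(o,r2w((74.5,2.5,98))))
s=snap("wrist","w8");snap("side","sd8");S=snap("scene","sc8")
f=cv2.resize(S["frame"][150:310,160:320],(560,560),interpolation=cv2.INTER_CUBIC);cv2.imwrite("pics/sc8c.png",f)
```

```text
t 20.68 pos [0.5244 0.0018 0.2188] rack [ 79.8  -1.9 165.4] yhead 11.47 F [-0.2  0.3 -3.8] open 63.8
[65.8 15.3 -5.7]
```

>>> arm_command(
  commands=[20,6,-3,-0.3,60,20,5,-2,0,60,18,4,-1,0,60,5,0,0,0,60,0,0,0,0,60],
)

```text
clock: 21.45
tool_pos: [0.548, 0.0154, 0.159]
orientation: [77.6, 85.2, -0.3]
force: [0.4, 0.7, -3.3]
opening: 0.0637
```

Run:
```python
from h import *
o=st();print(go(o,r2w((74.5,2.5,98))),go(o,r2w((66,2.5,70))))
```

```text
t 21.45 pos [0.548  0.0154 0.159 ] rack [ 81.5   6.5 100.3] yhead 12.1 F [ 0.4  0.7 -3.3] open 63.7
[ 4.3 -6.   3.9] [33.6 -5.8  3.4]
```

>>> arm_command(
  commands=[4,-3,3,0.3,60,5,-2,1,0,60,5,0,0,0,60],
)

```text
clock: 21.82
tool_pos: [0.5455, 0.0103, 0.1462]
orientation: [78.4, 85.0, 0.2]
force: [-10.8, -1.8, 10.0]
opening: 0.064
```

>>> arm_command(
  commands=[5,0,0,0,60,5,0,0,0,60,5,0,0,0,60],
)

```text
clock: 22.2
tool_pos: [0.5418, 0.0085, 0.1315]
orientation: [77.1, 85.4, -1.1]
force: [-8.4, 1.4, 5.3]
opening: 0.0643
```

Run:
```python
from h import *
o=st();print(go(o,r2w((66,2.5,70))))
```

```text
t 22.2 pos [0.5418 0.0085 0.1315] rack [64.2  1.  77.6] yhead 11.79 F [-8.4  1.4  5.3] open 64.3
[ 6.7  4.  -1.6]
```

>>> arm_command(
  commands=[4,2,-1,0,60,4,2,0,0,60,4,1,0,0,60],
)

```text
clock: 22.58
tool_pos: [0.541, 0.0078, 0.1197]
orientation: [74.2, 86.0, -4.1]
force: [-16.3, -0.7, 29.8]
opening: 0.0638
```

Run:
```python
from h import *
o=st();print(go(o,r2w((57,2.5,70))))
snap("side","sd9");S=snap("scene","sc9")
f=cv2.resize(S["frame"][150:310,160:320],(560,560),interpolation=cv2.INTER_CUBIC);cv2.imwrite("pics/sc9c.png",f)
```

```text
t 22.57 pos [0.541  0.0078 0.1197] rack [58.9  0.5 67. ] yhead 11.76 F [-16.3  -0.7  29.8] open 63.8
[-2.3 -2.8 -2. ]
```

View pics/sc9c.png

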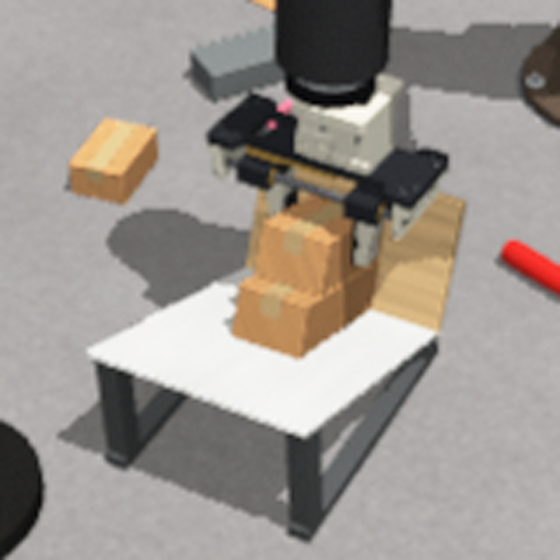

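Scene crop: the middle carton lies flat on the large one, (300,255) over (290,310), and the gripper is still holding it. Next I slide it to the backstop.

>>> arm_command(
  commands=[-3,0,-2,0,60,-1,-3,0,0,60,1,-4,0,0,60],
)

```text
clock: 23.05
tool_pos: [0.5384, 0.0095, 0.1247]
orientation: [76.3, 85.4, -1.9]
force: [11.3, -2.0, -1.6]
opening: 0.0642
```

Run:
```python
from h import *
o=st()
```

```text
t 23.05 pos [0.5384 0.0095 0.1247] rack [58.8  2.7 72.4] yhead 11.83 F [11.3 -2.  -1.6] open 64.2
```

>>> arm_command(
  commands=[3,-2,0,0,60,3,-1,0,0,60],
)

```text
clock: 23.3
tool_pos: [0.5399, 0.0101, 0.1209]
orientation: [77.7, 84.9, -0.4]
force: [4.0, 0.7, 1.7]
opening: 0.0639
```

Run:
```python
from h import *
o=st()
```

```text
t 23.3 pos [0.5399 0.0101 0.1209] rack [58.8  3.  68.4] yhead 11.91 F [4.  0.7 1.7] open 63.9
```

>>> arm_command(
  commands=[1,0,0,0,60,0,0,0,0,75,0,0,0,0,95,-15,0,0,0,100,-40,2,0,0,100],
)

```text
clock: 23.92
tool_pos: [0.5327, 0.009, 0.1726]
orientation: [75.0, 85.5, -3.2]
force: [0.8, 0.7, 0.5]
opening: 0.0861
```

>>> arm_command(
  commands=[-50,0,0,0,100,-50,-30,0,0,100,-30,-30,0,0,100,0,0,0,0,100],
)

```text
clock: 24.42
tool_pos: [0.4619, -0.0034, 0.3085]
orientation: [76.5, 85.2, -1.6]
force: [0.6, -0.0, -0.9]
opening: 0.0877
```

Run:
```python
from h import *
o=st();s=snap("wrist","wA")
for z,x1 in((100,125),(50,150)):
    uv=[proj(s,r2w((x,0,z))) for x in((x1-8,45) if z==100 else(148,132))];print(uv)
    edges(s,z,(max(int(uv[0][1]),0),int(uv[1][1]),220,350))
f=s["frame"][0:230,160:420];cv2.imwrite("pics/wAc.png",cv2.resize(f,None,fx=2.5,fy=2.5,interpolation=cv2.INTER_CUBIC))
```

```text
t 24.43 pos [ 0.4619 -0.0034  0.3085] rack [ 55.8   5.7 271.9] yhead 11.88 F [ 0.6 -0.  -0.9] open 87.7
[array([288.96516381,  89.0427946 ]), array([287.93356893, 159.36531456])]
L angle 0.25 y at x0 35.9 res 0.29 x [116.9  46.6]
R angle 0.44 y at x0 -27.8 res 0.29 x [117.2  46.6]
[array([287.95077457,  48.98792547]), array([287.74581801,  65.86002163])]
L angle 2.52 y at x0 29.9 res 0.29 x [148.7 133.6]
R angle 3.63 y at x0 -38.4 res 0.03 x [149.1 134. ]
```

View pics/wAc.png

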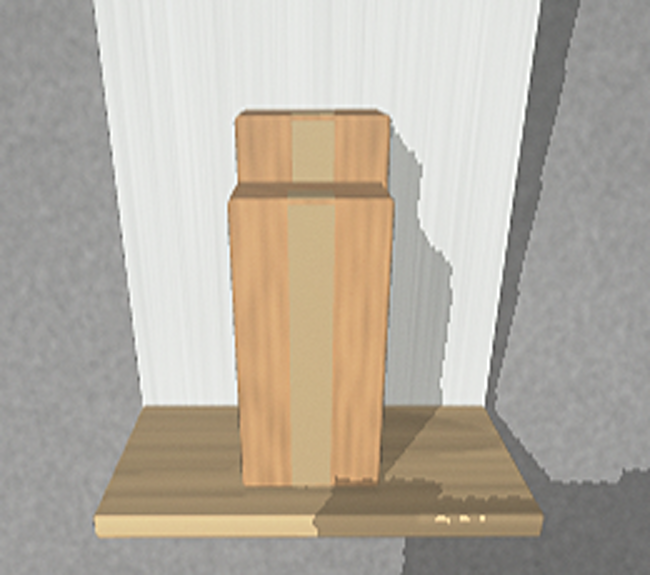

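The middle carton sits flat on the large one, with its top from (230,197) to (392,197), its lower edge at row 485 at the backstop, and about 2 mm off centre. Next is the small carton.

Run:
```python
from h import *
o=st();s=pickle.load(open("wA.pkl","rb"))
c=lambda u:((u[0]+.5)/2.5+159.5,(u[1]+.5)/2.5-.5)
for u in[(245,485),(380,485),(230,198),(392,198)]:print(onr(s,c(u),100))
for u in[(237,115),(387,115)]:print(onr(s,c(u),50))
for u in[(145,406),(485,406)]:print("foot",onr(s,c(u),0))
print(go(o,[.42,-.30,.30]))
```

```text
t 24.48 pos [ 0.4624 -0.0033  0.3073] rack [ 55.7   5.8 270.6] yhead 11.88 F [ 0.5 -0.3 -0.6] open 87.4
[  2.4  34.7 100. ]
[  2.3 -28.4 100. ]
[125.8  35.4 100. ]
[126.1 -26.  100. ]
[150.8  35.   50. ]
[151.2 -27.8  50. ]
foot [ 0.1 98.6  0. ]
foot [  0.1 -99.8  -0. ]
[   4.6 -102.8  281.6]
```

>>> arm_command(
  commands=[0,-10,58,0,100,0,-10,58,0,100,0,-10,58,0,100,0,-10,58,0,100,0,-10,58,0,100],
)

```text
clock: 25.1
tool_pos: [0.4753, -0.3013, 0.3059]
orientation: [77.4, 85.5, -0.1]
force: [1.6, 0.9, 0.7]
opening: 0.0873
```

Run:
```python
from h import *
o=st();s=snap("wrist","wB")
hsv=cv2.cvtColor(s["frame"],cv2.COLOR_BGR2HSV);m=cv2.inRange(hsv,(8,60,60),(28,255,255));m[235:]=0
m=cv2.morphologyEx(m,cv2.MORPH_CLOSE,np.ones((3,3)))
print(proj(s,[.48,-.328,.04]))
for c in cv2.findContours(m,0,2)[0]:
    if cv2.contourArea(c)>500:
        print(cv2.contourArea(c))
        for q in cv2.approxPolyDP(c,3,True)[:,0].tolist(): print(q,(onz(s,q,.04)*1000).round(1)[:2], (onz(s,q,.0)*1000).round(1)[:2])
```

```text
t 25.1 pos [ 0.4753 -0.3013  0.3059] rack [  10.4 -288.6  287.5] yhead 12.52 F [1.6 0.9 0.7] open 87.3
[300.78472163 196.62714094]
2253.0
[316, 166] [ 528.  -339.4] [ 527.9 -344.5]
[276, 171] [ 508.6 -284.7] [ 506.7 -284.6]
[284, 227] [ 430.1 -313.8] [ 420.9 -316.5]
[322, 222] [ 449.6 -367.5] [ 442.2 -375.2]
15294.5
[0, 0] [645.8 108.6] [656.6 145.3]
[0, 167] [430.1  97.9] [420.8 133.5]
[106, 168] [460.6 -47.3] [454.3 -25.2]
[149, 133] [ 521.9 -100.1] [521.3 -82.8]
[148, 126] [531.  -97.4] [531.2 -80. ]
[97, 124] [518.4 -28.5] [517.4  -4.6]
[57, 0] [662.   37.9] [674.4  67.9]
```

Run:
```python
from h import *
o=st();T=pickle.load(open("s0.pkl","rb"))["side"]
for p,q in(((508.6,-284.7),(703,407)),((430.1,-313.8),(613,488)),((528,-339.4),(773,467)),((449.6,-367.5),(681,548))):
    s=pickle.load(open("wB.pkl","rb"));t=(315+(q[0]-593.5)/3.3-.5,320+(q[1]-395.5)/3.3-.5)
    X,e=tri([(s,proj(s,(p[0]/1e3,p[1]/1e3,.04))),(T,t)]);print((X*1000).round(1),e)
print(go(o,[.479,-.3264,.1]),go(o,[.479,-.3264,.012]))
```

```text
t 25.15 pos [ 0.4749 -0.3069  0.3048] rack [   8.6 -294.   287. ] yhead 12.37 F [ 3.7 -4.2  2.2] open 87.5
[ 508.1 -284.4   35.7] [0.3, 0.2]
[ 428.5 -314.5   32.3] [0.1, 0.1]
[ 527.8 -339.7   36.3] [0.2, 0.1]
[ 448.6 -368.    36.3] [0.3, 0.2]
[204.6 -15.3  16.2] [292.3 -21.7  14.6]
```

>>> arm_command(
  commands=[50,-6,12,-3.8,100,50,-6,12,-3.8,100,50,-4,3,0,100,20,0,0,0,100,0,0,0,0,100],
)

```text
clock: 25.78
tool_pos: [0.4768, -0.3424, 0.1232]
orientation: [71.4, 86.3, 1.1]
force: [-0.6, -0.6, 0.6]
opening: 0.0877
```

Run:
```python
from h import *
o=st();print(go(o,[.479,-.3264,.012]),RT(o).round(3))
```

```text
t 25.77 pos [ 0.4768 -0.3424  0.1232] rack [ -64.4 -329.1  120.6] yhead 19.79 F [-0.6 -0.6  0.6] open 87.7
[111.1   0.6 -16.6] [[ 0.065  0.939  0.337]
 [ 0.001  0.338 -0.941]
 [-0.998  0.062  0.021]]
```

>>> arm_command(
  commands=[0,0,-10,0,100,0,0,-6,0,100,0,0,0,0,100],
)

```text
clock: 26.15
tool_pos: [0.4722, -0.3264, 0.1249]
orientation: [70.6, 86.2, 0.3]
force: [0.4, -0.8, -0.0]
opening: 0.0876
```

Run:
```python
from h import *
o=st();print(go(o,[.479,-.3264,.012]))
s=snap("wrist","wC")
hsv=cv2.cvtColor(s["frame"],cv2.COLOR_BGR2HSV);m=cv2.inRange(hsv,(8,60,60),(28,255,255));m[400:]=0
m=cv2.morphologyEx(m,cv2.MORPH_CLOSE,np.ones((3,3)))
print([proj(s,(x/1e3,y/1e3,.04)).round() for x,y in((528,-339.4),(508.6,-284.7),(430.1,-313.8),(449.6,-367.5))])
for c in cv2.findContours(m,0,2)[0]:
    if cv2.contourArea(c)>500:
        print(cv2.contourArea(c))
        for q in cv2.approxPolyDP(c,4,True)[:,0].tolist(): print(q,(onz(s,q,.04)*1000).round(1)[:2])
```

```text
t 26.15 pos [ 0.4722 -0.3264  0.1249] rack [ -64.9 -312.6  122.7] yhead 19.83 F [ 0.4 -0.8 -0. ] open 87.6
[113.1  -0.8  -0.2]
[array([321., 165.]), array([251., 165.]), array([254., 261.]), array([319., 260.])]
2699.5
[559, 312] [ 476.7 -599. ]
[256, 317] [ 379.5 -332.7]
[255, 324] [ 372.5 -334.1]
[559, 324] [ 465.8 -605.4]
750.0
[443, 250] [ 495.3 -468.5]
[434, 262] [ 482.4 -465.7]
[450, 265] [ 484.7 -480.7]
[454, 283] [ 470.2 -491.8]
[449, 291] [ 461.6 -490.9]
[437, 291] [ 458.  -480.4]
[446, 302] [ 450.8 -493.1]
[456, 303] [ 453.  -502.4]
[463, 292] [ 465.  -503.6]
[463, 272] [ 482.6 -494.9]
[456, 255] [ 495.  -481.6]
746.0
[126, 250] [ 403.2 -206. ]
[118, 251] [ 400.  -199.7]
[108, 265] [ 384.7 -194.6]
[105, 285] [ 365.5 -196.5]
[112, 303] [ 350.6 -206.3]
[123, 302] [ 354.7 -215.3]
[132, 291] [ 367.7 -220.2]
[120, 291] [ 364.2 -210.2]
[115, 283] [ 370.2 -204.3]
[118, 266] [ 386.6 -203. ]
[135, 262] [ 395. -216.]
6668.0
[251, 166] [ 507.9 -284.8]
[253, 260] [ 430.8 -312.5]
[318, 261] [ 448.9 -367.1]
[321, 166] [ 527.6 -339.5]
622.5
[0, 48] [527.8 -78.4]
[0, 73] [510.1 -81.4]
[33, 67] [ 522.9 -103.9]
[28, 53] [531.5 -98.6]
```

Same corners within 1 mm from a second place, so z≈40 mm is confirmed. I descend and grip.

>>> arm_command(
  commands=[45,-1,0,0,100,40,-1,0,0,100,18,0,0,0,100,6,0,0,0,100,0,0,0,0,100],
)

```text
clock: 26.82
tool_pos: [0.4824, -0.3285, 0.0185]
orientation: [67.6, 85.6, -2.5]
force: [0.5, 0.3, 1.0]
opening: 0.0873
```

Run:
```python
from h import *
o=st();print(go(o,[.479,-.3264,.012]))
```

```text
t 26.82 pos [ 0.4824 -0.3285  0.0185] rack [ -95.9 -316.7   20.5] yhead 19.96 F [0.5 0.3 1. ] open 87.3
[ 6.2 -2.9 -3.4]
```

>>> arm_command(
  commands=[6,-2,-3,0,100,0,0,0,0,60,0,0,0,0,55,0,0,0,0,55,0,0,0,0,55],
)

```text
clock: 27.45
tool_pos: [0.4815, -0.3269, 0.0149]
orientation: [66.6, 85.3, -3.5]
force: [0.1, -0.3, -1.7]
opening: 0.0604
```

>>> arm_command(
  commands=[0,0,0,0,55,0,0,0,0,55],
)

```text
clock: 27.7
tool_pos: [0.4815, -0.3268, 0.0149]
orientation: [66.7, 85.3, -3.4]
force: [-0.3, -0.0, -1.0]
opening: 0.0597
```

Run:
```python
from h import *
o=st();print(go(o,[.479,-.3264,.012]))
```

```text
t 27.7 pos [ 0.4815 -0.3268  0.0149] rack [ -97.8 -314.9   17.3] yhead 19.99 F [-0.3 -0.  -1. ] open 59.7
[ 2.7 -2.4 -1.3]
```

>>> arm_command(
  commands=[-40,0,0,0,55,-55,0,0,0,55,-55,0,0,0,55,-55,2,0,0,55,-50,5,0,0,55],
)

```text
clock: 28.32
tool_pos: [0.4631, -0.3217, 0.2703]
orientation: [70.8, 86.1, 0.6]
force: [1.3, 0.3, -2.7]
opening: 0.0602
```

Run:
```python
from h import *
o=st();P=r2w((62,2.6,170));print(P,go(o,P))
```

```text
t 28.32 pos [ 0.4631 -0.3217  0.2703] rack [ -17.8 -306.1  260.5] yhead 19.87 F [ 1.3  0.3 -2.7] open 60.2
[0.50558143 0.00252413 0.21633385] [  57.   146.3 -291.8]
```

>>> arm_command(
  commands=[0,28,-55,1.6,55,0,27,-55,1.6,55,0,26,-55,1.6,55,0,25,-55,1.6,55,0,20,-50,1.6,55],
)

```text
clock: 28.95
tool_pos: [0.5079, -0.0229, 0.2775]
orientation: [78.4, 85.7, -0.5]
force: [0.6, -0.6, -1.7]
opening: 0.0601
```

>>> arm_command(
  commands=[0,0,0,0,55],
)

```text
clock: 29.08
tool_pos: [0.5079, -0.0196, 0.2771]
orientation: [78.8, 85.7, 0.1]
force: [-0.2, 0.1, -2.1]
opening: 0.0603
```

Run:
```python
from h import *
o=st();P=r2w((60,2.6,150));print(P,go(o,P))
```

```text
t 29.07 pos [ 0.5079 -0.0196  0.2771] rack [ 82.7 -19.6 227.2] yhead 11.35 F [-0.2  0.1 -2.1] open 60.3
[0.51110005 0.00367703 0.19704096] [ 80.1   1.8 -23.4]
```

>>> arm_command(
  commands=[15,0,-12,-0.4,55,25,0,-10,0,55,25,0,-2,0,55,15,0,0,0,55,0,0,0,0,55],
)

```text
clock: 29.7
tool_pos: [0.5054, 0.0027, 0.19]
orientation: [78.0, 86.0, -0.4]
force: [-0.8, -0.9, -2.1]
opening: 0.0598
```

Run:
```python
from h import *
o=st();print(go(o,r2w((57,2.6,133))))
```

```text
t 29.7 pos [0.5054 0.0027 0.19  ] rack [ 52.    2.8 145.6] yhead 11.59 F [-0.8 -0.9 -2.1] open 59.8
[10.4  8.7 -0. ]
```

>>> arm_command(
  commands=[4,5,0,-0.2,55,4,3,0,0,55,3,2,0,0,55,4,0,0,0,55],
)

```text
clock: 30.2
tool_pos: [0.5178, 0.0042, 0.1762]
orientation: [78.3, 85.9, 0.0]
force: [-2.5, -0.4, 0.9]
opening: 0.0604
```

Run:
```python
from h import *
o=st();print(go(o,r2w((46,2.6,115))))
```

```text
t 30.2 pos [0.5178 0.0042 0.1762] rack [ 58.4   1.7 128.2] yhead 11.73 F [-2.5 -0.4  0.9] open 60.4
[16.3 -7.7 -1.1]
```

Contact at the predicted height. I press it flat.

>>> arm_command(
  commands=[4,0,-1,0,55,4,0,0,0,55,4,0,0,0,55],
)

```text
clock: 30.58
tool_pos: [0.5151, 0.0038, 0.1656]
orientation: [76.7, 86.2, -1.6]
force: [-9.4, 0.9, 10.8]
opening: 0.06
```

Run:
```python
from h import *
o=st();print(go(o,r2w((46,2.6,115))))
```

```text
t 30.57 pos [0.5151 0.0038 0.1656] rack [ 51.8   1.9 119.4] yhead 11.72 F [-9.4  0.9 10.8] open 60.0
[ 6.  -4.2 -0.7]
```

>>> arm_command(
  commands=[4,1,0,0,55,3.5,1,0,0,55],
)

```text
clock: 30.82
tool_pos: [0.5144, 0.0034, 0.1591]
orientation: [75.6, 86.4, -2.7]
force: [-9.8, 0.4, 8.8]
opening: 0.0599
```

Run:
```python
from h import *
o=st();print(go(o,r2w((39.6,2.6,114.5))))
```

```text
t 30.82 pos [0.5144 0.0034 0.1591] rack [ 48.7   1.6 113.6] yhead 11.75 F [-9.8  0.4  8.8] open 59.9
[ 2.  -8.9 -1. ]
```

>>> arm_command(
  commands=[3,1,0,0,55,3,1,0,0,55],
)

```text
clock: 31.08
tool_pos: [0.5145, 0.0031, 0.157]
orientation: [74.7, 86.5, -3.6]
force: [-23.4, 3.6, 38.0]
opening: 0.0598
```

Run:
```python
from h import *
o=st()
```

```text
t 31.07 pos [0.5145 0.0031 0.157 ] rack [ 47.9   1.3 111.7] yhead 11.79 F [-23.4   3.6  38. ] open 59.8
```

>>> arm_command(
  commands=[-3,0,-1,0,55,1,-5,-1,0,55,2,-5,0,0,55,1,-4,0,0,55],
)

```text
clock: 31.58
tool_pos: [0.5076, 0.0043, 0.1598]
orientation: [78.0, 85.5, -0.1]
force: [9.8, -0.6, 0.7]
opening: 0.0598
```

Run:
```python
from h import *
o=st()
```

```text
t 31.57 pos [0.5076 0.0043 0.1598] rack [ 43.    3.9 116.7] yhead 11.96 F [ 9.8 -0.6  0.7] open 59.8
```

>>> arm_command(
  commands=[0,-5,1,0,55,1,-5,0,0,55],
)

```text
clock: 31.82
tool_pos: [0.5069, 0.0042, 0.1616]
orientation: [80.8, 84.4, 2.9]
force: [13.0, -3.8, -1.7]
opening: 0.0599
```

Run:
```python
from h import *
o=st()
```

```text
t 31.82 pos [0.5069 0.0042 0.1616] rack [ 43.    4.  118.7] yhead 12.1 F [13.  -3.8 -1.7] open 59.9
```

>>> arm_command(
  commands=[3,0,1.5,0,55,3,0,0,0,55,1,-1,0,0,55],
)

```text
clock: 32.2
tool_pos: [0.5098, 0.0034, 0.1561]
orientation: [81.2, 84.0, 3.4]
force: [1.4, 0.9, 8.1]
opening: 0.0597
```

Run:
```python
from h import *
o=st()
```

```text
t 32.2 pos [0.5098 0.0034 0.1561] rack [ 43.5   2.6 112.5] yhead 12.19 F [1.4 0.9 8.1] open 59.7
```

Release, rise and look.

>>> arm_command(
  commands=[-1,0,0,0,55,0,0,0,0,75,0,0,0,0,95,-15,0,0,0,100,-40,0,0,0,100],
)

```text
clock: 32.83
tool_pos: [0.4993, 0.0015, 0.2072]
orientation: [79.1, 84.8, 1.2]
force: [0.7, -0.3, 0.5]
opening: 0.086
```

>>> arm_command(
  commands=[-50,0,0,0,100,-50,-30,0,0,100,-30,-30,0,0,100,0,0,0,0,100],
)

```text
clock: 33.33
tool_pos: [0.4264, -0.0122, 0.3365]
orientation: [79.0, 84.8, 1.1]
force: [0.7, 0.7, -0.1]
opening: 0.0874
```

Run:
```python
from h import *
o=st();s=snap("wrist","wD")
for z,xa,xb in((140,80,30),(100,122,102),(50,148,132)):
    uv=[proj(s,r2w((x,0,z)))[1] for x in(xa,xb)];print(z,uv);
    if uv[1]>8: edges(s,z,(max(int(uv[0]),0),int(uv[1]),210,360))
S=snap("scene","scD")
a=cv2.resize(s["frame"][0:240,150:430],None,fx=1.9,fy=1.9,interpolation=cv2.INTER_CUBIC)
b=cv2.resize(S["frame"][170:310,180:300],(391,456),interpolation=cv2.INTER_CUBIC)
f=np.hstack([a,b[:,:800-a.shape[1]]]) ;print(a.shape,f.shape);cv2.imwrite("pics/final.png",f)
```

```text
t 33.33 pos [ 0.4264 -0.0122  0.3365] rack [ 32.4   4.4 311.6] yhead 12.1 F [ 0.7  0.7 -0.1] open 87.4
140 [np.float64(104.96031200623187), np.float64(153.17830761654741)]
L angle -45.05 y at x0 101.5 res 11.56 x [80.7 30.9]
R angle 46.77 y at x0 -98.2 res 12.28 x [81.1 31.7]
100 [np.float64(54.06389411282393), np.float64(75.26898968886923)]
L angle 1.85 y at x0 32.7 res 0.27 x [121.7 102.9]
R angle 0.8 y at x0 -28.7 res 0.31 x [122.3 103.5]
50 [np.float64(24.806129465373374), np.float64(41.15516996025437)]
L angle -2.31 y at x0 41.7 res 0.03 x [148.4 132.8]
R angle 2.1 y at x0 -34.2 res 0.25 x [149.1 133.5]
(456, 532, 3) (456, 800, 3)
```

View pics/final.png

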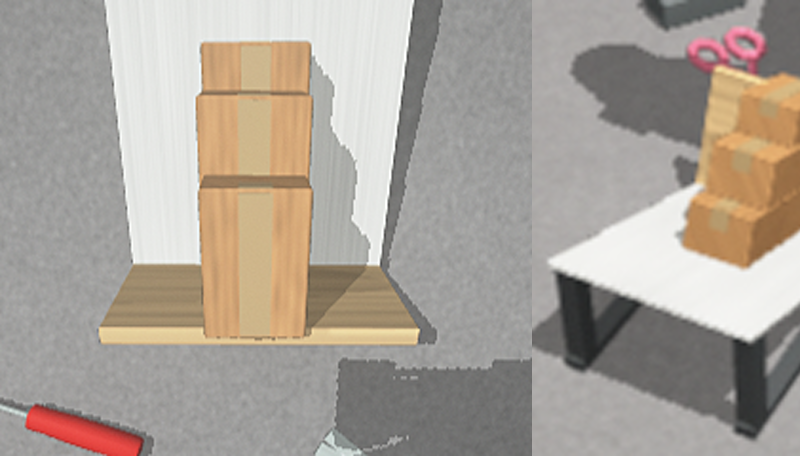

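Final picture: all three cartons are flat and in line, the small one's top running from (202,188) to (310,188) and down to (205,335)–(306,335) at the backstop. One last numeric check.

Run:
```python
from h import *
s=pickle.load(open("wD.pkl","rb"));c=lambda u:((u[0]+.5)/1.9+149.5,(u[1]+.5)/1.9-.5)
for z,l in((140,[(202,188),(310,188),(205,336),(307,336)]),(100,[(197,96),(312,96)]),(50,[(201,43),(310,43)]),(125,[(101,328),(418,328)]),(0,[(134,265),(381,265)])):
    for u in l:print(z,onr(s,c(u),z))
hsv=cv2.cvtColor(s["frame"],cv2.COLOR_BGR2HSV)
edges(s,140,(103,134,225,345))
```

```text
140 [ 85.6  31.5 140. ]
140 [ 86.1 -24.1 140. ]
140 [  2.2  33.1 140. ]
140 [  2.4 -27.4 140. ]
100 [125.1  35.3 100. ]
100 [125.7 -26.6 100. ]
50 [149.9  35.6  50. ]
50 [150.6 -28.8  50. ]
125 [  0.4  97.9 125. ]
125 [  1.1 -97.8 125. ]
0 [-0.7 99.  -0. ]
0 [   0.5 -100.4   -0. ]
L angle 0.23 y at x0 33.4 res 0.32 x [81.6 51.8]
R angle -0.24 y at x0 -25.3 res 0.3 x [82.1 52.1]
```

```bash
python3 -c "
from plant import *
print(close_job())"
```

```text
the job is handed in; nothing more can be done
None
```

The three cartons are stacked in the rack against the backstop, and I handed the job in after about 33 s of robot time.

**What I did:** I slid the large carton down the deck to the backstop. It jammed on its diagonal when pushed from the end, and closing the jaws on it did not straighten it. A sideways push with one finger and a second end push did. I then gripped the middle and small cartons in turn. I pressed each one flat onto the carton below, slid it until it pushed back against the backstop, and let go.

**Last checks, from the wrist camera, in the rack's frame (good to about 1–2 mm):**

| Carton | Upper end (mm up from backstop) | Nominal length (mm) | Centre across rack (mm from mid-line) | Skew (degrees) |
|---|---|---|---|---|
| Large | about 150 | 150 | about 3.3 | about 0.6 |
| Middle | about 125.5 | 125 | about 4.4 | about 0.35 |
| Small | about 86 | 85 | about 4 | about 0 |

- **Ends:** all the ends are at the backstop to within about 1 mm. The large carton's skew may leave a gap of under 1 mm at one corner.
- **Centring:** each carton is within about 2 mm of the centre of the one below.
- **Readings that disagreed:** a rough two-view estimate put the small carton's height at about 35 mm, but two wrist-camera positions agreed with 40 mm. In the final picture, the automatic edge fits gave unreliable angles for the large and middle cartons, so their skews come from earlier pictures. The first fit on the small carton failed as well, and I took its skew from a refit.
- **Forces:** the highest force reading at the end of a move was about 45 N at the wrist, while pressing the small carton flat.
- **Other things on the bench:** I did not touch any of them and made no separate check of their positions.

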